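# Present a sensor cartridge over its dock

## Task

Swing the dock's clamp lever up off its pocket until it stands open, upright or leaning back, and leave it open. Then take the rectangular cartridge from the steel tray, carry it over the tube rack and hold it level about one centimetre above the dock's pocket, its foot centred over the pocket and lined up with it, ready for the check before it is seated: it must never touch the dock or its lever, and the other things on the bench stay as they are. Finish while still holding it there in the gripper; do not lower it in or let go.

Things in the scene. Friction and masses are not known exactly. Their poses are not given: they have to be found in the camera images.
- dock: fixed white socket block, 170 (x) x 84 (y) x 45 mm high, with a rectangular pocket open at the top in its middle; origin at the centre of the underside, z up, x along the block towards the lever's hinge, y across it. It stands on the left or the right of the tube rack.
- pocket (a point): centre of the pocket's mouth, level with the dock's top face, 45 mm above the bench. The pocket measures 54 mm along the dock's x and 34 mm along its y and is 14 mm deep.
- lever (a joint): the dock's clamp lever, a flat steel bar 14 mm wide and 8 mm thick that runs over the pocket along the middle of the dock; rad: 0 = shut, lying level over the pocket and pointing along the dock's -x; 1.57 = upright; 1.9 = stop, leaning back. It starts shut or nearly so (0 to 0.25). Its hinge is stiff: about 1 N at the handle moves it and it stays where it is left.
- lever_hinge (a point): the lever's hinge axis, parallel to the dock's y, on the dock 70 mm from the pocket's centre along the dock's x, 55 mm above the bench.
- lever_handle (a point): centre of the black round handle at the lever's free end, 165 mm from the hinge: a cylinder 20 mm in diameter and 22 mm long, lying along the dock's y. Shut, it stands 10 mm clear of the end of the block (95 mm from the pocket's centre), 55 mm above the bench with nothing under it. It turns in the grip when pinched on its two flat ends.
- tray: fixed shallow steel tray on the other side of the rack, 220 (x) x 130 (y) x 12 mm with 4 mm walls, holding the two modules about 110 mm apart along its x, in either order; origin at the centre of its underside.
- cartridge: the rectangular white module, loose, about 0.15 kg, standing in the tray on its foot: body 56 (x) x 36 (y) x 50 mm high on a black foot 44 (x) x 24 (y) x 12 mm high, 62 mm in all; origin at the centre of the foot's underside, z up. It is the same when turned by half a turn, and either way round is right over the pocket.
- round_module: bystander in the tray: round white module, 42 mm diameter, 62 mm high, on a round black foot; origin under its centre.
- tube_rack: bystander to carry over: white rack 220 (x) x 64 (y) mm with capped tubes, 95 mm high to the caps, loose, 0.6 kg, standing between dock and tray with its length away from the robot; origin at the centre of its underside, x along its length.
- sample_jar: bystander: amber jar, 52 mm diameter, 65 mm high; origin under its centre.
- petri_dishes: bystander: clear stack of dishes, 64 mm diameter, 44 mm high; origin under its centre.
- beaker: bystander: glass beaker, 66 mm diameter, 85 mm high; origin under its centre.
- reagent_bottle: bystander: white bottle, 60 mm diameter, 120 mm high; origin under its centre.
- marker: bystander: black marker lying flat beyond the rack, 130 x 12 x 12 mm; origin under its centre.
Mind the look-alikes: they are no part of the job. Leave any pink or red look-alike of the cartridge alone.

How it is judged:
By the outcome, as a careful person would: the job done as asked, in the order asked, and still so for the second after the job is handed in, while the arm keeps its last pose, push and grip.
It also fails if it takes over 64 s, if anything falls off the work surface, if the arm or the gripper's body presses on something with over 40 N, if the wrist force passes 120 N, or if a joint passes its speed limit or range.

## Robot

A 7-joint arm with a two-finger parallel gripper is mounted at the origin on the work surface. World frame = base frame: x ahead of the robot, y to its left, z up, the work surface at z = 0. Lengths are in m, angles in degrees, forces in N, time in s.
With the tool pointing down it reaches from about 0.425 to 0.875 m from the base axis. Payload 4.7 kg.
Tool frame: the origin (TCP) lies midway between the tips of the shut fingers; the grasp point (between the pads) lies 19 mm behind it; z points along the fingers, y is the line along which they close (so a half turn about z gives the same grasp; the last joint's range is limited). The gripper opens to 87 mm and grips with 3 to 60 N. Pads are 19 mm wide; open, the fingers measure 117 mm over their backs; the gripper's body (75 mm by 190 mm) begins 51 mm behind the grasp point.
Start: joints at [-71.098, 18.392, -4.016, 83.108, 1.295, 78.541, -3.26], TCP at [0.202, 0.618, 0.223] pointing down, gripper open.
Joint ranges: [-163.93, 163.93], [-17.29, 119.83], [-79.2, 71.16], [3.27, 140.29], [-89.18, 269.18], [5.43, 117.66], [-154.24, 154.24]. Speed limits (degrees/s): [147.25, 147.25, 180, 180, 180, 180, 180].

## Interface

Orientations are given as [roll, pitch, yaw] about the fixed x, y, z axes, in that order (R = Rz(yaw) Ry(pitch) Rx(roll)).
In Python, from cell import env, viewer, boxes_of, masks_of gives the robot as it stands. The module is installed in compiled form; this text tells all that it offers.
- The arm moves only by the tool apply_moves, never from a script. Its argument "moves" is a list of rows, each a list of 7 numbers: the shift along the tool's x, y, z scaled (see below), then the turn, a rotation vector about the tool's x, y, z scaled (see below), then the opening, from 0 (shut) to 1 (fully open). A call has 1 to 20 rows; each row is the pose to reach, as a shift and turn from the pose commanded when the call began, along the tool's axes at that moment; what a row does not reach only later rows make up. The controller multiplies each number of a shift by 0.2 m and each number of a turn by 1.5 rad. A row lasts 1/10 s, in which the tool goes at most 50 mm and 8.59 degrees, less where a joint would pass 70% of its speed; a pose out of reach is approached as far as the arm can. A call with a number of a shift or a turn outside -1 to 1 is refused whole. A call with a gripper value outside its range is refused whole. The fingers move at their own pace and stop on an object; "grip_force" is the grip in N (left out, the last holds). Time passes only in rows, so rows that repeat a pose let the fingers close. It gives the time, the measured TCP pose, the force, the opening and the grip force at its end, in the units of the state.
- env.get_obs(): the state, without advancing time (a new reading comes with each control period).
- viewer.read_camera(name): name is "scene" or "top"; returns the picture (480x640x3 uint8, red, green, blue); there is no depth.
- viewer.get_calibration(name): a dict with "fov_y" (degrees; the focal length in pixels is half the picture's height over the tangent of half this angle, whatever the lens; pixels are square), "cx", "cy" (the principal point, pixels), "k1" (the pictures are not rectified: a ray, as slopes to the right and down, at radius r is drawn at 1 + k1 r^2 times it, then the intrinsics apply), "position" and "orientation" of the camera in the world. Camera axes: x right, y up, looking along -z (the intrinsics and any distortion apply to the point x, -y, -z); pixel columns grow to the right and rows downward; lengths in m; the calibration is good to about 2 mm. A picture is of the moment at which its call begins. get_calibration takes no time and is no camera call.
- env.sign_off(): hands the job in; it is judged then, once.
Trained networks look in the newest picture that a camera, given by its name, has taken for a name from the list of things; names that differ only in an ending like _2 or _b are one class to them, and where a whole thing is asked for, a point or a joint stands for the part that bears it (a point fixed in the world has none). Each returns a list of dicts, best first, with "conf" (0 to 1); they miss things now and then, are a little off and sometimes report something else, mostly with a low value. They report only what shows in the picture. A call takes as long as a camera call. They do not tell look-alikes from the thing itself.
- boxes_of(camera, target): "location" ([column, row] in pixels, amid what is visible of it).
- masks_of(camera, target): "pixels" (480x640 bool, what is visible of it) and "location" ([column, row] in pixels, amid what is visible of it).
The state is a dict: "time_s": time; "qpos": joint angles; "joint_velocities": joint speeds; "effort": joint torques, N m; "tool_pos": TCP position; "tool_rot": TCP orientation; "force": force on the tool from outside, world axes, zero at the start; "wrist_torque": the same for the moment, N m; "grip_width": finger opening in m; "grasp_force": force on a finger pad.
Only numpy, scipy, OpenCV 4.12 (cv2) and the standard library are available. Lean on these libraries where they do the work, as an engineer would, in place of code of your own. Each camera call takes 0.05 s, during which the arm holds its last target. There are 200 camera calls.

## Working session

There is one attempt and no reset: what is moved stays moved. The work goes in short steps, Python scripts to look and compute and a tool call to move; the robot and the scene stay as the last step left them, time stands still between calls to the robot, and variables do not carry over. Pictures are saved under pics/ and viewed, at most 10 in all, crops included, and the job is handed in when it is done.

Besides the shell and the picture viewer there is one more tool, called after ">>>" in YAML: its name, and indented under it one key for each argument. apply_moves: Moves the arm, as the interface text tells. Shifts and turns lie within -1 to 1; 1 stands for 0.2 m of shift or 1.5 rad of turn. Its arguments: {"type":"object","properties":{"moves":{"type":"array","items":{"type":"array","items":{"type":"number","minimum":-1,"maximum":1}}},"grip_force":{"type":"number"}},"required":["moves"]}

```bash
mkdir -p pics; python3 - <<'E'
from cell import env, viewer, boxes_of, masks_of
import cv2
for c in("scene","top"):
    im=viewer.read_camera(c); cv2.imwrite(f"pics/{c}0.png",im[:,:,::-1]); print(c,viewer.get_calibration(c))
    for n in("dock","lever","lever_handle","tray","cartridge","round_module","tube_rack"):
        print(c,n,[(round(d["conf"],2),[round(float(v)) for v in d["location"]]) for d in boxes_of(c,n)][:4])
print(env.get_obs())
E
```

```text
scene {'fov_y': 57.69341852096598, 'cx': 320.81443086711676, 'cy': 240.3564404790472, 'k1': -0.07230041504003165, 'position': array([1.05422731, 0.50181217, 0.65222555]), 'orientation': array([ 49.69358481,  -1.03087833, 136.41779292])}
scene dock [(0.75, [272, 192])]
scene lever [(0.69, [278, 176])]
scene lever_handle [(0.61, [280, 177])]
scene tray [(0.92, [423, 324])]
scene cartridge [(0.83, [451, 409]), (0.73, [319, 344]), (0.69, [352, 275]), (0.64, [406, 323])]
scene round_module [(0.75, [453, 294])]
scene tube_rack [(0.67, [336, 232])]
top {'fov_y': 55.51013733543484, 'cx': 316.20037239421464, 'cy': 244.553237876097, 'k1': -0.02031083606311102, 'position': array([0.45200946, 0.00440983, 1.32120907]), 'orientation': array([  5.69017772,  -1.33166766, -89.70101905])}
top dock [(0.93, [394, 275]), (0.62, [398, 279])]
top lever [(0.73, [398, 282])]
top lever_handle [(0.58, [399, 281])]
top tray [(0.77, [220, 262])]
top cartridge [(0.92, [164, 212]), (0.6, [269, 245]), (0.56, [395, 275]), (0.52, [217, 237])]
top round_module [(0.72, [221, 261]), (0.61, [204, 277])]
top tube_rack [(0.6, [311, 278])]
{'time_s': 0.8, 'qpos': array([-71.09817923,  18.39132009,  -4.01713342,  83.10670182,
         1.29520944,  78.54184912,  -3.26019199]), 'joint_velocities': array([-0.07609631,  0.00380774, -0.02529764, -0.04617231,  0.01311433,
        0.01312809, -0.02476344]), 'effort': array([-4.41665111e-05, -4.91053355e+01, -4.03203294e-01, -3.12754726e+01,
       -6.37988630e-02,  3.36663018e-02,  2.10248407e-05]), 'tool_pos': array([0.20189975, 0.61787106, 0.22260097]), 'tool_rot': array([1.79994722e+02, 2.62700211e-03, 1.61907787e+02]), 'force': array([-0.67896118, -0.36072951,  0.55269043]), 'wrist_torque': array([0.04977019, 0.00858155, 0.03739375]), 'grasp_force': 0.0, 'grip_width': 0.0869598466490637}
```

View pics/scene0.png

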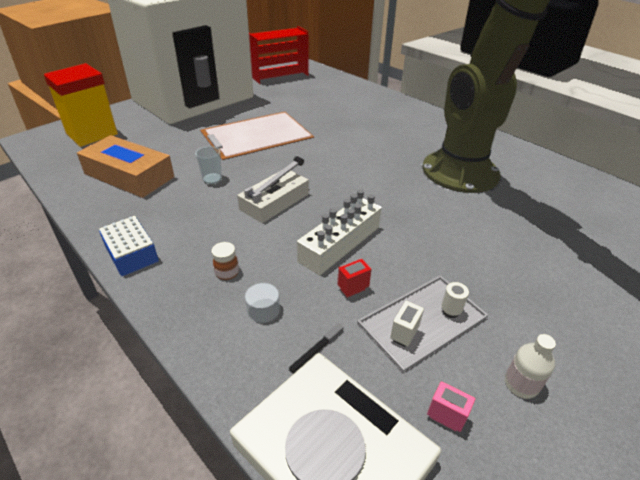

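View pics/top0.png

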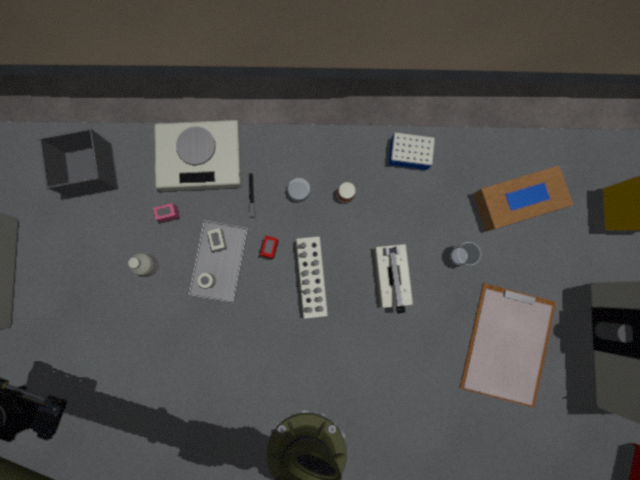

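The top picture has +x up and +y to the left.

- **Cartridge candidates:** white block in the tray at top (216,239) / scene (406,323), red block at (269,247) / (354,277), and pink block at (165,212) / (451,409). The round module is at (205,281) / (455,298). By the description, the cartridge is the white rectangular one in the tray.
- **Dock:** it is on the right at top (394,275). Its handle is at the end nearest the robot and its hinge at the far end.

Next I fit the poses.

```bash
cat > h.py <<'E'
from cell import env, viewer, boxes_of, masks_of
import numpy as np, cv2
from scipy.spatial.transform import Rotation as Ro
from scipy.optimize import minimize
CAL={c:viewer.get_calibration(c) for c in("scene","top")}
def proj(c,P):
    k=CAL[c]; R=Ro.from_euler("xyz",k["orientation"],degrees=True).as_matrix()
    q=(np.atleast_2d(P)-k["position"])@R; s=np.c_[q[:,0],-q[:,1]]/-q[:,2:]
    f=240/np.tan(np.radians(k["fov_y"]/2)); s=s*(1+k["k1"]*(s**2).sum(1,keepdims=True))
    return s*f+[k["cx"],k["cy"]]
def onplane(c,px,z):
    return minimize(lambda p:((proj(c,[p[0],p[1],z])-px)**2).sum(),[.6,0],method="Nelder-Mead",options=dict(xatol=1e-5,fatol=1e-6)).x
def box(lx,ly,z0,z1):
    return np.array([[a*lx/2,b*ly/2,z] for a in(-1,1) for b in(-1,1) for z in(z0,z1)])
def T(P,x,y,yaw,z=0): return P@Ro.from_euler("z",yaw).as_matrix().T+[x,y,z]
def sil(c,parts,S=4):
    m=np.zeros((480*S,640*S),np.uint8)
    for P in parts:
        h=cv2.convexHull(((proj(c,P)+.5)*S-.5).astype(np.float32))
        cv2.fillConvexPoly(m,np.round(h*16).astype(np.int32),255,shift=4)
    return cv2.resize(m,(640,480),interpolation=cv2.INTER_AREA)/255.
def fit(masks,parts,x0,z=0):
    def cost(p):
        e=0
        for c,m in masks.items():
            s=sil(c,[T(P,p[0],p[1],p[2],z) for P in parts]); e+=1-np.minimum(s,m).sum()/np.maximum(s,m).sum()
        return e
    best=None
    for d in(-.15,0,.15):
        s0=np.array([x0[0],x0[1],x0[2]+d])
        r=minimize(cost,s0,method="Nelder-Mead",options=dict(initial_simplex=[s0,s0+[.01,0,0],s0+[0,.01,0],s0+[0,0,.1]],xatol=1e-4,fatol=1e-4,maxfev=120))
        if best is None or r.fun<best.fun: best=r
    return best.x,best.fun
def near(c,name,px):
    d=[m for m in masks_of(c,name) if np.hypot(*(np.array(m["location"])-px))<25]
    return d[0]["pixels"].astype(float) if d else None
CART=[box(.056,.036,.012,.062),box(.044,.024,0,.012)]
DOCK=[box(.17,.084,0,.045)]
E
cat > m1.py <<'E'
from h import *
for c in CAL: cv2.imwrite(f"pics/{c}1.png",viewer.read_camera(c)[:,:,::-1])
for name,parts,pxs,zp in(("cartridge",CART,dict(scene=(406,323),top=(216,239)),.004),("dock",DOCK,dict(scene=(272,192),top=(394,277)),0),("tray",[box(.22,.13,0,.012)],dict(scene=(423,324),top=(218,262)),0),("tube_rack",[box(.22,.064,0,.07)],dict(scene=(340,230),top=(312,278)),0)):
    M={c:near(c,name,p) for c,p in pxs.items()}; M={c:m for c,m in M.items() if m is not None}
    x0=[*onplane("top",pxs["top"],.04),0]
    print(name,x0,{c:m.sum() for c,m in M.items()})
    for s in (M,*({c:m} for c,m in M.items())):
        p,f=fit(s,parts,x0,zp); print("  ",list(s),p.round(4),round(f,3))
    np.save(f"{name}.npy",{c:m for c,m in M.items()},allow_pickle=True)
for z in(.055,.07,.09): print("handle",z,onplane("top",(399,308),z),onplane("scene",(299,161),z))
T0=[cv2.imread(f"pics/{c}1.png") for c in("scene","top")]
crop=lambda im,u,v:cv2.resize(im[v-37:v+38,u-50:u+50],(400,300),interpolation=cv2.INTER_CUBIC)
a=np.vstack([np.hstack([crop(T0[0],275,185),crop(T0[1],394,277)]),np.hstack([crop(T0[0],406,320),crop(T0[1],216,245)])])
cv2.imwrite("pics/crop1.png",a)
E
python3 m1.py
```

```text
cartridge [np.float64(0.585), np.float64(0.024937500000000022), 0] {'scene': np.float64(941.0), 'top': np.float64(336.0)}
   ['scene', 'top'] [ 0.585   0.0249 -0.15  ] 2.0
   ['scene'] [ 0.585   0.0249 -0.15  ] 1.0
   ['top'] [ 0.585   0.0249 -0.15  ] 1.0
dock [np.float64(0.48965019772944385), np.float64(-0.2444136172773679), 0] {'scene': np.float64(2392.0), 'top': np.float64(2041.0)}
   ['scene', 'top'] [ 0.4946 -0.2432  0.1081] 0.155
   ['scene'] [ 0.4969 -0.2414  0.1058] 0.086
   ['top'] [ 0.4943 -0.2439  0.1056] 0.055
tray [np.float64(0.528658058189289), np.float64(0.25025190825134896), 0] {'scene': np.float64(4836.0), 'top': np.float64(3011.0)}
   ['scene', 'top'] [ 0.5356  0.2572 -0.1646] 0.468
   ['scene'] [ 0.5362  0.2586 -0.1651] 0.273
   ['top'] [ 0.5352  0.2561 -0.1696] 0.185
tube_rack [np.float64(0.48554839462765387), np.float64(-0.013423098410500212), 0] {'scene': np.float64(3802.0), 'top': np.float64(1849.0)}
   ['scene', 'top'] [ 0.4893 -0.012   0.1084] 0.135
   ['scene'] [ 0.4921 -0.0093  0.1141] 0.083
   ['top'] [ 0.4886 -0.0123  0.1038] 0.036
handle 0.055 [ 0.40365151 -0.25446683] [ 0.37598108 -0.28081361]
handle 0.07 [ 0.40422467 -0.25139762] [ 0.39301383 -0.26115771]
handle 0.09 [ 0.4049866  -0.24730794] [ 0.41572953 -0.23494295]
```

View pics/crop1.png

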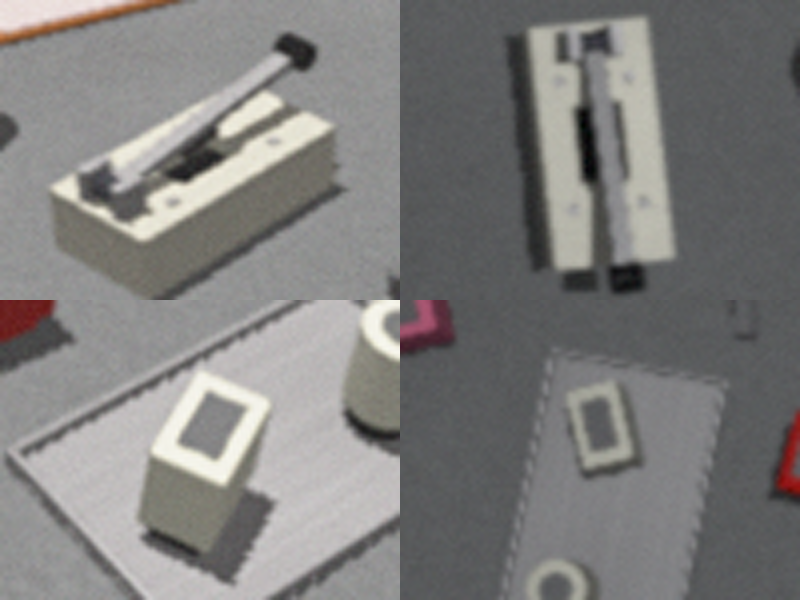

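The crops show the white cartridge in the tray turned slightly counter-clockwise, beside the round module. The dock's lever is raised a little, with its handle at the robot end. The cartridge fit got a bad start, so I redo it and fit the lever along with the dock.

```bash
sed -i 's/\[.6,0\],method/[.6,.1],method/' h.py; cat >> h.py <<'E'
def lever(t):  # bar and handle in the dock frame
    R=Ro.from_euler("y",t).as_matrix() # -x goes up
    n=np.linspace(0,2*np.pi,16)
    H=np.array([[-.165+.01*np.cos(a),y,.01*np.sin(a)] for a in n for y in(-.011,.011)])
    B=box(.165,.014,-.004,.004)+[-.0825,0,0]
    return [P@R.T+[.07,0,.055] for P in(B,H)]
def rows(pos,yaw):
    """scaled shift/turn from present pose to tool-down pose"""
    o=env.get_obs(); R0=Ro.from_euler("xyz",o["tool_rot"],degrees=True)
    R1=Ro.from_euler("xyz",[np.pi,0,yaw])
    return np.r_[R0.inv().apply(np.array(pos)-o["tool_pos"])/.2,(R0.inv()*R1).as_rotvec()/1.5]
E
python3 - <<'E'
from h import *
M=np.load("cartridge.npy",allow_pickle=True).item(); 
x0=[*onplane("top",(216,239),.04),.2]
for s in (M,*({c:m} for c,m in M.items())):
    print(list(s),*fit(s,CART,x0,.004))
for c in CAL: viewer.read_camera(c)
D=np.load("dock.npy",allow_pickle=True).item()
H={c:near(c,"lever",p) for c,p in dict(scene=(278,176),top=(398,280)).items()}
print({c:(m is not None) and m.sum() for c,m in H.items()})
def cost(p,inc):
    e=0
    for c in D:
        L=[T(P,*p[:3]) for P in lever(p[3])]
        B=[T(P,*p[:3]) for P in DOCK]
        for m,s in((np.maximum(D[c],H[c]),sil(c,B+L)),(H[c],sil(c,L))):
            e+=1-np.minimum(s,m).sum()/np.maximum(s,m).sum()
    return e
s0=np.array([.4946,-.2432,.106,.15])
r=minimize(cost,s0,args=(1,),method="Nelder-Mead",options=dict(initial_simplex=[s0]+[s0+d for d in np.diag([.006,.006,.05,.1])],xatol=1e-4,fatol=1e-4,maxfev=200))
print(r.x,r.fun); p=r.x
h=T(np.array([[.07-.165*np.cos(p[3]),0,.055+.165*np.sin(p[3])]]),*p[:3])[0]
print("handle",h,proj("top",h),proj("scene",h),[d["location"] for c in CAL for d in boxes_of(c,"lever_handle")[:1]])
# row target: tool y along dock y -> yaw = dock yaw or +pi
print(env.get_obs()["time_s"])
for k in(0,np.pi):
    print(rows([h[0],h[1],.25],p[2]+k))
E
```

```text
['scene', 'top'] [0.59196012 0.25511068 0.26950692] 0.19259869488943349
['scene'] [0.59398017 0.25699016 0.25896238] 0.08415432311401994
['top'] [0.59171903 0.2537642  0.29088143] 0.06540656048289373
{'scene': np.float64(378.0), 'top': np.float64(345.0)}
[ 0.49549701 -0.24384232  0.10725206  0.13782422] 0.5164517495330279
handle [ 0.40259854 -0.25384426  0.07766907] [[400.47686723 308.71640198]] [[298.05181732 160.71778368]] [[278.4, 174.0], [398.6, 280.7]]
1.6
[-2.30758586e+00 -3.83133556e+00 -1.37281701e-01  4.35182803e-05
 -5.14265666e-05  1.81236094e+00]
[-2.30758586e+00 -3.83133556e+00 -1.37281701e-01  3.72679806e-05
  3.15369767e-05 -2.82034157e-01]
```

```bash
cat >> h.py <<'E'
def chain(W):
    """W: list of (x,y,z,yaw deg), tool down; prints each call's row from the pose before it"""
    o=env.get_obs(); p=o["tool_pos"]; R=Ro.from_euler("xyz",o["tool_rot"],degrees=True)
    for w in W:
        R1=Ro.from_euler("xyz",[180,0,w[3]],degrees=True)
        print(w,np.r_[R.inv().apply(np.array(w[:3])-p)/.2,(R.inv()*R1).as_rotvec()/1.5].round(3).tolist()); p=np.array(w[:3]);R=R1
E
python3 -c "
from h import *
chain([(.35,.50,.24,131),(.47,.35,.25,100),(.54,.17,.25,69),(.55,-.02,.25,38),(.47,-.18,.25,6.1),(.401,-.254,.18,6.1)])"
```

```text
(0.35, 0.5, 0.24, 131) [-0.887, -0.33, -0.087, 0.0, 0.0, 0.36]
(0.47, 0.35, 0.25, 100) [-0.96, -0.039, -0.05, 0.0, -0.0, 0.361]
(0.54, 0.17, 0.25, 69) [-0.947, 0.188, 0.0, -0.0, -0.0, 0.361]
(0.55, -0.02, 0.25, 38) [-0.869, 0.387, 0.0, 0.0, -0.0, 0.361]
(0.47, -0.18, 0.25, 6.1) [-0.808, 0.384, 0.0, -0.0, -0.0, 0.371]
(0.401, -0.254, 0.18, 6.1) [-0.382, 0.331, 0.35, 0.0, 0.0, 0.0]
```

>>> apply_moves:
  moves:
    - [-0.887, -0.33, -0.087, 0, 0, 0.36, 0.6]
    - [-0.887, -0.33, -0.087, 0, 0, 0.36, 0.6]
    - [-0.887, -0.33, -0.087, 0, 0, 0.36, 0.6]
    - [-0.887, -0.33, -0.087, 0, 0, 0.36, 0.6]
    - [-0.887, -0.33, -0.087, 0, 0, 0.36, 0.6]

```text
time_s: 2.1
tool_pos: [0.3577, 0.4946, 0.2412]
tool_rot: [179.8, 0.2, 130.2]
force: [0.9, 0.2, 1.1]
grip_width: 0.0567
grasp_force: 0.0
```

>>> apply_moves:
  moves:
    - [-0.96, -0.039, -0.05, 0, 0, 0.361, 0.6]
    - [-0.96, -0.039, -0.05, 0, 0, 0.361, 0.6]
    - [-0.96, -0.039, -0.05, 0, 0, 0.361, 0.6]
    - [-0.96, -0.039, -0.05, 0, 0, 0.361, 0.6]
    - [-0.96, -0.039, -0.05, 0, 0, 0.361, 0.6]

```text
time_s: 2.6
tool_pos: [0.4754, 0.343, 0.2509]
tool_rot: [179.8, 0.2, 99.2]
force: [0.2, 0.3, 0.3]
grip_width: 0.0521
grasp_force: 0.0
```

>>> apply_moves:
  moves:
    - [-0.947, 0.188, 0, 0, 0, 0.361, 0.6]
    - [-0.947, 0.188, 0, 0, 0, 0.361, 0.6]
    - [-0.947, 0.188, 0, 0, 0, 0.361, 0.6]
    - [-0.947, 0.188, 0, 0, 0, 0.361, 0.6]
    - [-0.947, 0.188, 0, 0, 0, 0.361, 0.6]

```text
time_s: 3.1
tool_pos: [0.5422, 0.1623, 0.2506]
tool_rot: [179.8, 0.1, 68.2]
force: [0.4, 0.4, 0.0]
grip_width: 0.0521
grasp_force: 0.0
```

>>> apply_moves:
  moves:
    - [-0.869, 0.387, 0, 0, 0, 0.361, 0.6]
    - [-0.869, 0.387, 0, 0, 0, 0.361, 0.6]
    - [-0.869, 0.387, 0, 0, 0, 0.361, 0.6]
    - [-0.869, 0.387, 0, 0, 0, 0.361, 0.6]
    - [-0.869, 0.387, 0, 0, 0, 0.361, 0.6]

```text
time_s: 3.6
tool_pos: [0.5493, -0.0268, 0.2506]
tool_rot: [179.8, 0.0, 37.3]
force: [0.2, -0.1, 0.1]
grip_width: 0.0526
grasp_force: 0.0
```

>>> apply_moves:
  moves:
    - [-0.808, 0.384, 0, 0, 0, 0.371, 0.6]
    - [-0.808, 0.384, 0, 0, 0, 0.371, 0.6]
    - [-0.808, 0.384, 0, 0, 0, 0.371, 0.6]
    - [-0.808, 0.384, 0, 0, 0, 0.371, 0.6]
    - [-0.808, 0.384, 0, 0, 0, 0.371, 0.6]
    - [-0.808, 0.384, 0, 0, 0, 0.371, 0.6]

```text
time_s: 4.2
tool_pos: [0.4696, -0.1787, 0.2502]
tool_rot: [-179.9, -0.1, 6.1]
force: [0.2, 0.4, -0.2]
grip_width: 0.0521
grasp_force: 0.0
```

>>> apply_moves:
  moves:
    - [-0.382, 0.331, 0.35, 0, 0, 0, 0.6]
    - [-0.382, 0.331, 0.35, 0, 0, 0, 0.6]
    - [-0.382, 0.331, 0.35, 0, 0, 0, 0.6]
    - [-0.382, 0.331, 0.35, 0, 0, 0, 0.6]
    - [-0.382, 0.331, 0.35, 0, 0, 0, 0.6]

```text
time_s: 4.7
tool_pos: [0.4016, -0.2519, 0.1802]
tool_rot: [-180.0, -0.0, 6.2]
force: [0.2, 0.5, 0.1]
grip_width: 0.0524
grasp_force: 0.0
```

>>> apply_moves:
  moves:
    - [0, 0.008, 0.3, 0, 0, 0, 0.6]
    - [0, 0.008, 0.5, 0, 0, 0, 0.6]
    - [0, 0.008, 0.56, 0, 0, 0, 0.6]
    - [0, 0.008, 0.56, 0, 0, 0, 0.6]
    - [0, 0.008, 0.56, 0, 0, 0, 0.6]
  grip_force: 10

```text
time_s: 5.2
tool_pos: [0.4024, -0.2555, 0.0698]
tool_rot: [179.9, -0.1, 6.1]
force: [-0.1, 0.3, 1.2]
grip_width: 0.0522
grasp_force: 0.0
```

```bash
python3 - <<'E'
from h import *
T0=[viewer.read_camera(c)[:,:,::-1] for c in("scene","top")]
crop=lambda im,u,v:cv2.resize(im[v-50:v+50,u-50:u+50],(400,400),interpolation=cv2.INTER_CUBIC)
cv2.imwrite("pics/crop2.png",np.hstack([crop(T0[0],285,165),crop(T0[1],394,300)]))
E
```

```text
(no output)
```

View pics/crop2.png

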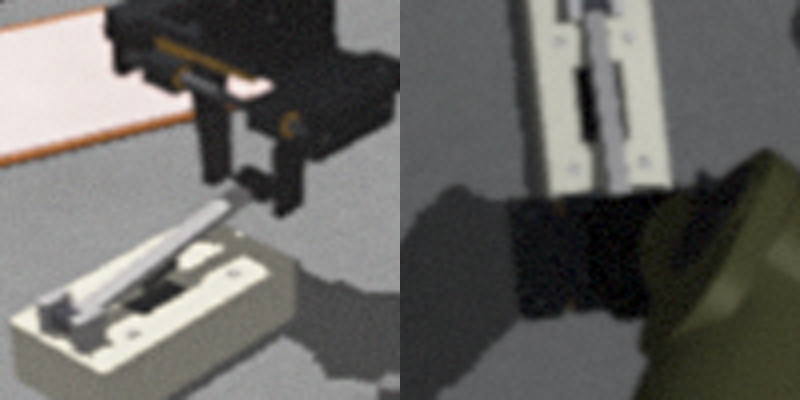

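The handle sits between the two fingers (scene crop around (262,182)), so I close on it.

>>> apply_moves:
  moves:
    - [0, 0, 0, 0, 0, 0, 0]
    - [0, 0, 0, 0, 0, 0, 0]
    - [0, 0, 0, 0, 0, 0, 0]
    - [0, 0, 0, 0, 0, 0, 0]
    - [0, 0, 0, 0, 0, 0, 0]
    - [0, 0, 0, 0, 0, 0, 0]
  grip_force: 12

```text
time_s: 5.9
tool_pos: [0.3999, -0.2523, 0.0673]
tool_rot: [-179.7, 0.1, 6.1]
force: [-0.9, 7.8, 1.1]
grip_width: 0.022
grasp_force: 12.0
```

```bash
python3 - <<'E'
from h import *
o=env.get_obs(); print(o["tool_pos"],o["grip_width"],o["force"])
# arc in tool frame: tool x = dock x, tool z = down; angle from .138
for r,n in((.165,20),):
  for t in np.linspace(.138,1.78,n+1)[1:]:
    print(round(t,2),round(r*(np.cos(.138)-np.cos(t))/.2,3),round(-r*(np.sin(t)-np.sin(.138))/.2,3))
E
```

```text
[ 0.39985609 -0.25229339  0.06732406] 0.021954532580403387 [-0.8710495   7.80612883  1.05474102]
0.22 0.012 -0.067
0.3 0.03 -0.132
0.38 0.052 -0.196
0.47 0.08 -0.257
0.55 0.113 -0.317
0.63 0.151 -0.373
0.71 0.193 -0.426
0.79 0.239 -0.475
0.88 0.29 -0.521
0.96 0.343 -0.562
1.04 0.4 -0.598
1.12 0.46 -0.63
1.21 0.522 -0.657
1.29 0.586 -0.679
1.37 0.652 -0.695
1.45 0.719 -0.706
1.53 0.787 -0.711
1.62 0.854 -0.711
1.7 0.922 -0.705
1.78 0.988 -0.694
```

>>> apply_moves:
  moves:
    - [0.012, -0.012, -0.067, 0, 0, 0, 0]
    - [0.03, -0.012, -0.132, 0, 0, 0, 0]
    - [0.052, -0.012, -0.196, 0, 0, 0, 0]
    - [0.08, -0.012, -0.257, 0, 0, 0, 0]
    - [0.113, -0.012, -0.317, 0, 0, 0, 0]
    - [0.151, -0.012, -0.373, 0, 0, 0, 0]
    - [0.193, -0.012, -0.426, 0, 0, 0, 0]
    - [0.239, -0.012, -0.475, 0, 0, 0, 0]
    - [0.29, -0.012, -0.521, 0, 0, 0, 0]
    - [0.343, -0.012, -0.562, 0, 0, 0, 0]

```text
time_s: 6.9
tool_pos: [0.4685, -0.2451, 0.181]
tool_rot: [-179.9, 0.1, 6.0]
force: [-2.7, 4.0, -1.4]
grip_width: 0.0219
grasp_force: 12.0
```

>>> apply_moves:
  moves:
    - [0.057, -0.008, -0.036, 0, 0, 0, 0]
    - [0.117, -0.008, -0.068, 0, 0, 0, 0]
    - [0.179, -0.008, -0.095, 0, 0, 0, 0]
    - [0.243, -0.008, -0.117, 0, 0, 0, 0]
    - [0.309, -0.008, -0.133, 0, 0, 0, 0]
    - [0.376, -0.008, -0.144, 0, 0, 0, 0]
    - [0.444, -0.008, -0.149, 0, 0, 0, 0]
    - [0.511, -0.008, -0.149, 0, 0, 0, 0]
    - [0.579, -0.008, -0.143, 0, 0, 0, 0]
    - [0.645, -0.008, -0.132, 0, 0, 0, 0]
    - [0.645, -0.008, -0.132, 0, 0, 0, 0]
    - [0.645, -0.008, -0.132, 0, 0, 0, 0]

```text
time_s: 8.1
tool_pos: [0.5979, -0.2314, 0.2079]
tool_rot: [179.9, -0.2, 6.0]
force: [1.3, 0.5, 5.4]
grip_width: 0.0215
grasp_force: 12.0
```

>>> apply_moves:
  moves:
    - [0, 0, 0, 0, 0, 0, 0.5]
    - [0, 0, 0, 0, 0, 0, 0.5]
    - [0, 0, 0, 0, 0, 0, 0.5]
    - [0, 0, 0, 0, 0, 0, 0.5]
    - [0, 0, -0.15, 0, 0, 0, 0.5]
    - [0, 0, -0.4, 0, 0, 0, 0.5]
    - [0, 0, -0.5, 0, 0, 0, 0.5]
    - [0, 0, -0.5, 0, 0, 0, 0.5]

```text
time_s: 8.9
tool_pos: [0.5974, -0.232, 0.3107]
tool_rot: [179.9, -0.3, 6.0]
force: [0.4, 0.0, -0.1]
grip_width: 0.0438
grasp_force: 0.0
```

```bash
python3 -c "
from h import *
chain([(.60,-.06,.30,8),(.60,.10,.30,12),(.5925,.255,.24,15.4)])"
```

```text
(0.6, -0.06, 0.3, 8) [0.102, -0.854, 0.052, 0.002, -0.004, -0.023]
(0.6, 0.1, 0.3, 12) [0.111, -0.792, -0.0, -0.0, 0.0, -0.047]
(0.5925, 0.255, 0.24, 15.4) [0.124, -0.766, 0.3, 0.0, 0.0, -0.04]
```

>>> apply_moves:
  moves:
    - [0.102, -0.854, 0.052, 0, 0, -0.023, 1]
    - [0.102, -0.854, 0.052, 0, 0, -0.023, 1]
    - [0.102, -0.854, 0.052, 0, 0, -0.023, 1]
    - [0.102, -0.854, 0.052, 0, 0, -0.023, 1]
    - [0.102, -0.854, 0.052, 0, 0, -0.023, 1]

```text
time_s: 9.4
tool_pos: [0.5984, -0.0523, 0.2942]
tool_rot: [-179.8, 0.2, 8.5]
force: [-0.7, 0.1, 1.6]
grip_width: 0.0755
grasp_force: 0.0
```

>>> apply_moves:
  moves:
    - [0.111, -0.792, 0, 0, 0, -0.047, 1]
    - [0.111, -0.792, 0, 0, 0, -0.047, 1]
    - [0.111, -0.792, 0, 0, 0, -0.047, 1]
    - [0.111, -0.792, 0, 0, 0, -0.047, 1]
    - [0.111, -0.792, 0, 0, 0, -0.047, 1]

```text
time_s: 9.9
tool_pos: [0.5982, 0.1031, 0.295]
tool_rot: [180.0, 0.1, 12.2]
force: [-0.1, 0.1, 0.8]
grip_width: 0.0868
grasp_force: 0.0
```

>>> apply_moves:
  moves:
    - [0.124, -0.766, 0.3, 0, 0, -0.04, 1]
    - [0.124, -0.766, 0.3, 0, 0, -0.04, 1]
    - [0.124, -0.766, 0.3, 0, 0, -0.04, 1]
    - [0.124, -0.766, 0.3, 0, 0, -0.04, 1]
    - [0.124, -0.766, 0.3, 0, 0, -0.04, 1]
    - [0.124, -0.766, 0.3, 0, 0, -0.04, 1]

```text
time_s: 10.5
tool_pos: [0.5924, 0.2521, 0.2367]
tool_rot: [179.8, -0.0, 15.2]
force: [-0.2, -0.2, 0.6]
grip_width: 0.0868
grasp_force: 0.0
```

```bash
python3 - <<'E'
from h import *
I={c:viewer.read_camera(c)[:,:,::-1] for c in CAL}
for c in I: cv2.imwrite(f"pics/{c}3.png",I[c])
D={c:near(c,"dock",p) for c,p in dict(scene=(272,192),top=(394,277)).items()}
D={c:m for c,m in D.items() if m is not None}; print({c:m.sum() for c,m in D.items()})
H={c:[(round(d["conf"],2),d["location"],d["pixels"].sum()) for d in masks_of(c,"lever")[:2]] for c in CAL}; print(H)
for s in (D,*({c:m} for c,m in D.items())): print(list(s),*fit(s,DOCK+lever(1.77),[.4955,-.2435,.107]),*fit(s,DOCK,[.4955,-.2435,.107]))
for t in(1.6,1.77,1.9): print(t,[proj(c,T(np.array([[.07-.165*np.cos(t),0,.055+.165*np.sin(t)]]),.4955,-.2435,.107)).round(0) for c in CAL])
print(env.get_obs()["tool_pos"],env.get_obs()["tool_rot"])
crop=lambda im,u,v:cv2.resize(im[v-50:v+50,u-50:u+50],(400,400),interpolation=cv2.INTER_CUBIC)
cv2.imwrite("pics/crop3.png",np.hstack([crop(I["scene"],265,165),crop(I["top"],394,270)]))
E
```

```text
{'scene': np.float64(2758.0), 'top': np.float64(2186.0)}
{'scene': [(0.83, [243.5, 165.7], np.int64(461))], 'top': [(0.55, [397.9, 239.8], np.int64(212)), (0.4, [393.8, 273.1], np.int64(2096))]}
['scene', 'top'] [ 0.49425019 -0.2435623   0.10786604] 0.10970604184599808 [ 0.49543137 -0.24340969  0.10365498] 0.30065835131710017
['scene'] [ 0.49634756 -0.24087881  0.12401609] 0.050892441884752504 [ 0.49754449 -0.24120056  0.10785576] 0.17895479372555856
['top'] [ 0.49452636 -0.2442543   0.10362928] 0.039856702194803084 [ 0.49476004 -0.24435503  0.10301297] 0.10804165924870934
1.6 [array([[245., 133.]]), array([[404., 242.]])]
1.77 [array([[235., 138.]]), array([[403., 231.]])]
1.9 [array([[228., 144.]]), array([[401., 223.]])]
[0.59176108 0.25452828 0.23723644] [-1.79988114e+02 -7.05328767e-02  1.53184181e+01]
```

View pics/crop3.png

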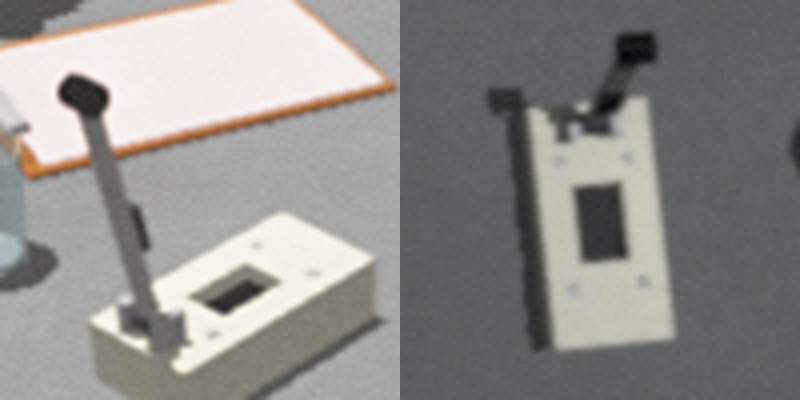

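The lever stands open at about 1.77 rad: its handle is at scene (236,138), which matches the prediction. The pocket is clear. The gripper is above the cartridge, so I go down and grip it.

>>> apply_moves:
  moves:
    - [0, 0, 0.25, 0, 0, 0, 1]
    - [0, 0, 0.5, 0, 0, 0, 1]
    - [0, 0, 0.75, 0, 0, 0, 1]
    - [0, 0, 0.9, 0, 0, 0, 1]
    - [0, 0, 1, 0, 0, 0, 1]
    - [0, 0, 1, 0, 0, 0, 1]

```text
time_s: 11.4
tool_pos: [0.5887, 0.2548, 0.0332]
tool_rot: [179.9, 0.3, 15.4]
force: [-1.0, -0.6, -0.1]
grip_width: 0.0869
grasp_force: 0.0
```

>>> apply_moves:
  moves:
    - [0, 0, 0.035, 0, 0, 0, 1]
    - [0, 0, 0.035, 0, 0, 0, 0.3]
    - [0, 0, 0.035, 0, 0, 0, 0.3]
    - [0, 0, 0.035, 0, 0, 0, 0.3]
    - [0, 0, 0.035, 0, 0, 0, 0.3]
    - [0, 0, 0.035, 0, 0, 0, 0.3]
    - [0, 0, 0.035, 0, 0, 0, 0.3]
    - [0, 0, 0.035, 0, 0, 0, 0.3]
  grip_force: 20

```text
time_s: 12.2
tool_pos: [0.5911, 0.2562, 0.0294]
tool_rot: [-180.0, -0.0, 15.5]
force: [-0.0, 0.3, 0.7]
grip_width: 0.0392
grasp_force: 0.0
```

>>> apply_moves:
  moves:
    - [0, 0, 0, 0, 0, 0, 0]
    - [0, 0, 0, 0, 0, 0, 0]
    - [0, 0, 0, 0, 0, 0, 0]
    - [0, 0, 0, 0, 0, 0, 0]
  grip_force: 20

```text
time_s: 12.6
tool_pos: [0.5911, 0.2561, 0.0294]
tool_rot: [180.0, -0.0, 15.5]
force: [0.1, -0.1, -0.3]
grip_width: 0.0362
grasp_force: 20.0
```

>>> apply_moves:
  moves:
    - [0, 0, -0.1, 0, 0, 0, 0]
    - [0, 0, -0.25, 0, 0, 0, 0]
    - [0, 0, -0.45, 0, 0, 0, 0]
    - [0, 0, -0.65, 0, 0, 0, 0]
    - [0, 0, -0.85, 0, 0, 0, 0]
    - [0, 0, -0.9, 0, 0, 0, 0]
    - [0, 0, -0.9, 0, 0, 0, 0]
    - [0, 0, -0.9, 0, 0, 0, 0]

```text
time_s: 13.4
tool_pos: [0.5901, 0.2561, 0.2077]
tool_rot: [180.0, 0.1, 15.5]
force: [0.4, 0.7, -1.2]
grip_width: 0.0358
grasp_force: 20.0
```

```bash
python3 - <<'E'
from h import *
o=env.get_obs(); print(o["tool_pos"],o["tool_rot"],o["grip_width"])
I={c:viewer.read_camera(c)[:,:,::-1] for c in CAL}
crop=lambda im,u,v:cv2.resize(im[v-50:v+50,u-50:u+50],(400,400),interpolation=cv2.INTER_CUBIC)
u=[np.round(proj(c,o["tool_pos"])[0]).astype(int) for c in I]
cv2.imwrite("pics/crop4.png",np.hstack([crop(I[c],*q) for c,q in zip(I,u)]))
chain([(.57,.11,.23,12),(.53,-.06,.23,8),(.495,-.22,.23,6.1)])
E
```

```text
[0.59010691 0.25607215 0.20766304] [1.79985236e+02 1.41027425e-01 1.54690411e+01] 0.035817784318375144
(0.57, 0.11, 0.23, 12) [-0.29, 0.677, -0.114, 0.001, 0.003, 0.04]
(0.53, -0.06, 0.23, 8) [-0.372, 0.79, 0.0, 0.0, -0.0, 0.047]
(0.495, -0.22, 0.23, 6.1) [-0.285, 0.768, 0.0, -0.0, -0.0, 0.022]
```

View pics/crop4.png

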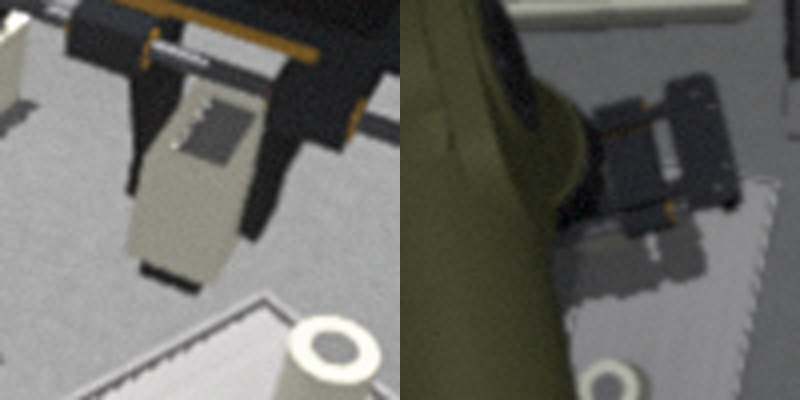

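The cartridge is held level and clear of the tray (scene crop (190,190)), so I carry it over the rack.

>>> apply_moves:
  moves:
    - [-0.1, 0.23, -0.114, 0, 0, 0.013, 0]
    - [-0.2, 0.45, -0.114, 0, 0, 0.026, 0]
    - [-0.29, 0.677, -0.114, 0, 0, 0.04, 0]
    - [-0.29, 0.677, -0.114, 0, 0, 0.04, 0]
    - [-0.29, 0.677, -0.114, 0, 0, 0.04, 0]

```text
time_s: 14.0
tool_pos: [0.5706, 0.1083, 0.2311]
tool_rot: [-180.0, 0.1, 11.8]
force: [0.6, 1.2, -1.1]
grip_width: 0.0361
grasp_force: 20.0
```

>>> apply_moves:
  moves:
    - [-0.09, 0.2, 0, 0, 0, 0.012, 0]
    - [-0.19, 0.4, 0, 0, 0, 0.024, 0]
    - [-0.28, 0.6, 0, 0, 0, 0.035, 0]
    - [-0.372, 0.79, 0, 0, 0, 0.047, 0]
    - [-0.372, 0.79, 0, 0, 0, 0.047, 0]
    - [-0.372, 0.79, 0, 0, 0, 0.047, 0]

```text
time_s: 14.6
tool_pos: [0.5314, -0.0588, 0.2315]
tool_rot: [-179.9, 0.0, 8.0]
force: [0.1, 1.2, -1.9]
grip_width: 0.0359
grasp_force: 20.0
```

>>> apply_moves:
  moves:
    - [-0.07, 0.19, 0, 0, 0, 0.005, 0]
    - [-0.14, 0.38, 0, 0, 0, 0.01, 0]
    - [-0.21, 0.57, 0, 0, 0, 0.016, 0]
    - [-0.285, 0.768, 0, 0, 0, 0.022, 0]
    - [-0.285, 0.768, 0, 0, 0, 0.022, 0]
    - [-0.285, 0.768, 0, 0, 0, 0.022, 0]
    - [-0.285, 0.768, 0, 0, 0, 0.022, 0]

```text
time_s: 15.3
tool_pos: [0.4976, -0.2166, 0.2315]
tool_rot: [-180.0, 0.0, 6.4]
force: [0.7, 1.4, -1.0]
grip_width: 0.0357
grasp_force: 20.0
```

```bash
python3 - <<'E'
from h import *
I=cv2.imread("pics/top3.png"),cv2.imread("pics/scene3.png")
# pocket from stored unobstructed picture: dark region on the dock, refined by silhouette of the mouth
for c,im in zip(("top","scene"),I):
    g=cv2.cvtColor(im,cv2.COLOR_BGR2GRAY).astype(float)
    P=T(box(.054,.034,.045,.045),.4945,-.2435,.107); m=sil(c,[T(box(.084,.05,.045,.045),.4945,-.2435,.107)])>.5
    if c=="top":
        lo,hi=np.percentile(g[m],[8,85]); w=np.clip((hi-g)/(hi-lo),0,1)*m
        v,u=np.mgrid[:480,:640]; q=np.array([(w*u).sum(),(w*v).sum()])/w.sum()
        print(c,q,onplane(c,q,.045),w.sum(),sil(c,[P]).sum())
    else: print(c,proj(c,P).round(1).tolist())
M={}
for c in CAL: viewer.read_camera(c)
o=env.get_obs(); print(o["tool_pos"],o["tool_rot"])
for d in masks_of("scene","cartridge"): print(d["conf"],d["location"],d["pixels"].sum())
print(proj("scene",o["tool_pos"]))
E
```

```text
top [393.78444579 275.31654041] [ 0.49421973 -0.24288686] 228.87909319899242 240.0862745098039
scene [[276.3, 179.2], [276.3, 179.2], [285.8, 184.0], [285.8, 184.0], [261.1, 187.9], [261.1, 187.9], [270.7, 193.0], [270.7, 193.0]]
[ 0.49737606 -0.21717008  0.23175503] [-1.79969371e+02  2.78908910e-02  6.34990840e+00]
0.78 [271.8, 118.4] 565
0.56 [352.2, 273.7] 975
[[275.82513451 120.53291466]]
```

```bash
python3 -c "
from h import *
chain([(.4945,-.2428,.11,6.1)])"
```

```text
(0.4945, -0.2428, 0.11, 6.1) [-0.027, 0.124, 0.609, -0.0, 0.0, 0.002]
```

>>> apply_moves:
  moves:
    - [-0.027, 0.124, 0, 0, 0, 0.002, 0]
    - [-0.027, 0.124, 0, 0, 0, 0.002, 0]
    - [-0.027, 0.124, 0.15, 0, 0, 0.002, 0]
    - [-0.027, 0.124, 0.3, 0, 0, 0.002, 0]
    - [-0.027, 0.124, 0.45, 0, 0, 0.002, 0]
    - [-0.027, 0.124, 0.55, 0, 0, 0.002, 0]
    - [-0.027, 0.124, 0.609, 0, 0, 0.002, 0]
    - [-0.027, 0.124, 0.609, 0, 0, 0.002, 0]
    - [-0.027, 0.124, 0.609, 0, 0, 0.002, 0]

```text
time_s: 16.35
tool_pos: [0.4943, -0.2449, 0.1111]
tool_rot: [180.0, -0.1, 6.0]
force: [-0.5, 0.3, -0.6]
grip_width: 0.0357
grasp_force: 20.0
```

```bash
cat > chk.py <<'E'
from h import *
import sys
o=env.get_obs(); t=o["tool_pos"]; yaw=np.radians(o["tool_rot"][2]); print(t,o["tool_rot"])
im=viewer.read_camera("scene")[:,:,::-1].copy()
u,v=265,165; K=8
big=cv2.resize(im[v-37:v+38,u-50:u+50],(800,600),interpolation=cv2.INTER_CUBIC)
def draw(P,col,closed=True):
    q=((proj("scene",P)-[u-50,v-37]+.5)*K).astype(np.int32); cv2.polylines(big,[q],closed,col,1,cv2.LINE_AA)
r=lambda lx,ly,z:np.array([[a*lx/2,b*ly/2,z] for a,b in((1,1),(1,-1),(-1,-1),(-1,1))])
for lx,ly,z in((.17,.084,.045),(.054,.034,.045)): draw(T(r(lx,ly,z),.495,-.2428,.107),(0,255,0))
for lx,ly,z in((.056,.036,.062),(.056,.036,.012),(.044,.024,0)): draw(T(r(lx,ly,z),t[0],t[1],yaw,t[2]-.0254),(0,0,255))
cv2.imwrite(sys.argv[1],big)
E
python3 chk.py pics/chk1.png
```

```text
[ 0.49426632 -0.24492675  0.11112232] [ 1.79978770e+02 -5.78797208e-02  5.95217858e+00]
```

View pics/chk1.png

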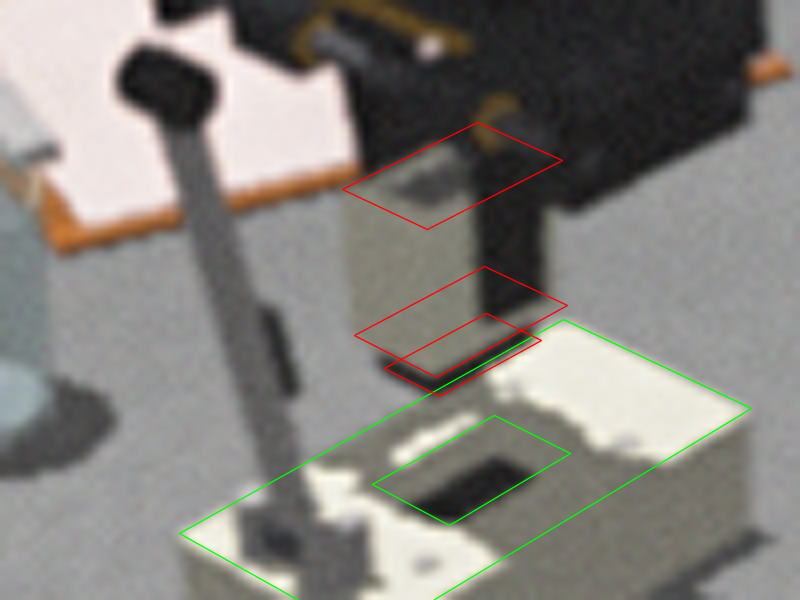

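The overlay matches to about a pixel. The dock lies slightly low of the model and the held cartridge slightly left and up, so it may sit a few mm too far towards -y. I fit that numerically in the scene camera, leaving out the pixels behind the fingers.

```bash
cat > rel.py <<'E'
from h import *
o=env.get_obs(); t=o["tool_pos"]; yaw=np.radians(o["tool_rot"][2]); print(t,o["tool_rot"],o["time_s"])
viewer.read_camera("scene")
m=near("scene","cartridge",proj("scene",t+[0,0,.01])[0]); print("mask",m.sum(),"model",sil("scene",[T(P,t[0],t[1],yaw,t[2]-.0254) for P in CART]).sum())
F=[T(box(.024,.03,-.002,.07)+[0,s*.033,0],t[0],t[1],yaw,t[2]) for s in(1,-1)]+[T(box(.09,.2,.055,.2),t[0],t[1],yaw,t[2])]
ok=1-cv2.dilate((sil("scene",F)>0).astype(np.uint8),np.ones((3,3)))
for zoff in(.0254,.0274):
    def cost(p):
        s=sil("scene",[T(P,p[0],p[1],yaw,t[2]-zoff) for P in CART])*ok; mm=m*ok
        return 1-np.minimum(s,mm).sum()/np.maximum(s,mm).sum()
    s0=t[:2]; r=minimize(cost,s0,method="Nelder-Mead",options=dict(initial_simplex=[s0,s0+[.006,0],s0+[0,.006]],xatol=1e-4,fatol=1e-4))
    rel=(r.x-[.4968,-.2411]); c,s=np.cos(.106),np.sin(.106)
    print(zoff,r.x,r.fun,"rel to dock in dock axes mm",1e3*np.array([c*rel[0]+s*rel[1],-s*rel[0]+c*rel[1]]))
E
python3 rel.py
```

```text
[ 0.49453074 -0.24517337  0.11152048] [ 1.79963725e+02 -1.07384837e-01  5.94581353e+00] 16.4
mask 415.0 model 730.9294117647058
0.0254 [ 0.49228955 -0.24678321] 0.0950035706370509 rel to dock in dock axes mm [-5.08642807 -5.17409497]
0.0274 [ 0.49067234 -0.24883108] 0.09479276323842634 rel to dock in dock axes mm [-6.91122636 -7.03937251]
```

Gripping the handle gives the dock's centreline in the robot's own frame. The tool was at (0.3999,-0.2523) with the lever shut and (0.5979,-0.2314) with it open, so the pocket lies at y ≈ -0.2423 and the yaw is 6.03°. The cartridge is therefore about 2.9 mm too far towards -y. I correct that and go lower.

>>> apply_moves:
  moves:
    - [0, -0.015, 0, 0, 0, 0, 0]
    - [0, -0.015, 0, 0, 0, 0, 0]
    - [0, -0.015, 0.05, 0, 0, 0, 0]
    - [0, -0.015, 0.1, 0, 0, 0, 0]
    - [0, -0.015, 0.135, 0, 0, 0, 0]
    - [0, -0.015, 0.14, 0, 0, 0, 0]
    - [0, -0.015, 0.14, 0, 0, 0, 0]
    - [0, -0.015, 0.14, 0, 0, 0, 0]
    - [0, -0.015, 0.14, 0, 0, 0, 0]

```text
time_s: 17.4
tool_pos: [0.4935, -0.2423, 0.0827]
tool_rot: [180.0, -0.0, 5.9]
force: [0.3, 0.8, -0.8]
grip_width: 0.0355
grasp_force: 20.0
```

```bash
sed -i 's/,.495,-.2428,.107),(0,255,0)/,.4968,-.2411,.1055),(0,255,0)/; s/t\[0\],t\[1\],yaw,t\[2\]-.0254/t[0]+.0035,t[1]+.0012,yaw,t[2]-.0254/' chk.py; python3 chk.py pics/chk2.png; python3 rel.py
```

```text
[ 0.49351863 -0.24226525  0.08269368] [ 1.79984434e+02 -4.02201346e-02  5.91994225e+00]
[ 0.49350573 -0.24218839  0.08269787] [ 1.79992961e+02 -4.24460131e-02  5.91641627e+00] 17.45
mask 412.0 model 703.3960784313724
0.0254 [ 0.49489219 -0.24255478] 0.08899349921542254 rel to dock in dock axes mm [-2.05102261 -1.24476803]
0.0274 [ 0.49275573 -0.24556339] 0.09022658099425085 rel to dock in dock axes mm [-4.49380178 -4.01045282]
```

View pics/chk2.png

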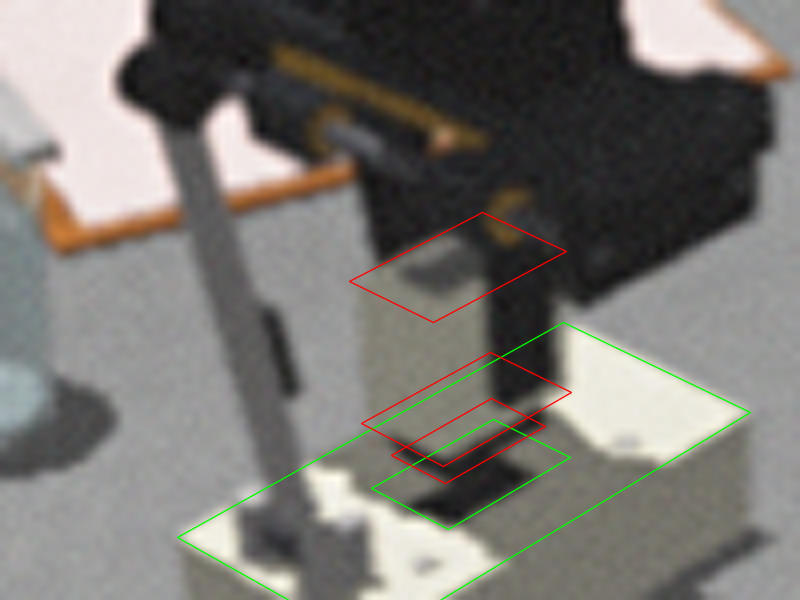

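The foot outline lies centred over the pocket, about 12 mm above it, with the lever clear of the gripper. I make a small last trim: 2 mm down and 0.8 mm in +x.

>>> apply_moves:
  moves:
    - [0.004, 0, 0.005, 0, 0, 0, 0]
    - [0.004, 0, 0.01, 0, 0, 0, 0]
    - [0.004, 0, 0.01, 0, 0, 0, 0]
    - [0.004, 0, 0.01, 0, 0, 0, 0]
    - [0.004, 0, 0.01, 0, 0, 0, 0]
    - [0.004, 0, 0.01, 0, 0, 0, 0]
    - [0.004, 0, 0.01, 0, 0, 0, 0]
    - [0.004, 0, 0.01, 0, 0, 0, 0]

```text
time_s: 18.35
tool_pos: [0.494, -0.242, 0.0804]
tool_rot: [-180.0, -0.0, 5.9]
force: [-0.3, 1.0, -1.0]
grip_width: 0.0359
grasp_force: 20.0
```

```bash
python3 rel.py; python3 - <<'E'
from h import *
import cv2
cv2.imwrite("pics/final.png",viewer.read_camera("scene")[:,:,::-1])
E
```

```text
[ 0.49403724 -0.2420059   0.08037464] [-1.79999527e+02 -6.92478601e-03  5.91897737e+00] 18.35
mask 433.0 model 701.7058823529412
0.0254 [ 0.49517487 -0.24298895] 0.0574183013845706 rel to dock in dock axes mm [-1.81586366 -1.70640707]
0.0274 [ 0.49334524 -0.24503093] 0.058137195735264435 rel to dock in dock axes mm [-3.85127156 -3.54335118]
```

View pics/final.png

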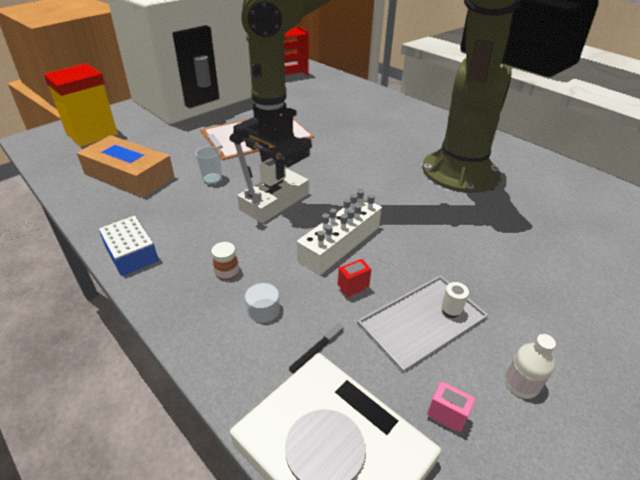

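The cartridge is held over the pocket at scene (272,178), the lever stands open at about (240,165), and the rack and bystanders are where they were. I hand the job in.

```bash
python3 -c "
from cell import env
print(env.sign_off())"
```

```text
the job is handed in; nothing more can be done
None
```

The job is handed in: the lever stands open at about 1.77 rad, and the gripper holds the cartridge level about 1 cm above the dock's pocket, centred to within about 2 mm by my measurements, with no sign of contact and the bystanders unmoved.

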